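# Line up the lubricants by height

## Robot

A 6-joint arm with a two-finger parallel gripper is mounted at the origin on a cart in front of the work surface, level with it; the furniture and walls round the work are solid. World frame = base frame: x ahead of the robot, y to its left, z up, the work surface at z = 0. Lengths are in m, angles in degrees, forces in N, time in s.
With the tool pointing down it reaches from about 0.375 to 0.75 m from the base axis. Payload 9 kg.
Tool frame: the origin (TCP) lies where the fingers leave the gripper's body, on its centre line; the fingertips stand 73 mm ahead of it and the grasp point (between the pads) lies 54 mm ahead of it (robot.tip_reach is the distance from the TCP to the fingertips, in m); z points along the fingers, y is the line along which they close (so a half turn about z gives the same grasp; the last joint's range is limited). The gripper opens to 85 mm and grips with 20 to 120 N. Pads are 22 mm wide; open, the fingers measure 114 mm over their backs; the gripper's body (76 mm by 85 mm) begins 54 mm behind the grasp point. The pads swing forward as they close: fully open they stand 13 mm farther back than shut.
Start: joints at [54.391, 5.964, 5.575, 89.605, 0, 77.527], TCP at [0.236, 0.552, 0.304] pointing down, gripper open.
Joint ranges: [-171.21, 171.21], [-48.23, 106.86], [-62.78, 66.21], [-105.2, 120.99], [-86.42, 89.51], [-180, 180]. Speed limits (degrees/s): [127.2, 127.2, 147.25, 180, 180, 180].

## Interface

Orientations are given as [roll, pitch, yaw] about the fixed x, y, z axes, in that order (R = Rz(yaw) Ry(pitch) Rx(roll)).
In Python, from plant import robot gives the robot as it stands. Calls block until the motion is done:
- robot.move_pose(position, orientation): joint-space move of the TCP to a pose.
- robot.line_to(position, vel=0.15, rotation=None, guard=None): straight line of the TCP; rotation=None keeps the orientation; vel is the mean speed in m/s. With guard (N) it stops when the force on the tool has changed by that much, and returns True; else False.
- robot.goto_joints(angles): joint-space move.
- robot.set_gripper(opening): finger opening in m; the grip force is fixed at half the most; returns when the fingers have stopped.
- robot.pause(seconds).
- robot.ik(position, orientation): joint angles nearest the present ones, or None.
- robot.observe(): the state.
- robot.grab_frame(name): name is "side" or "top" or "wrist"; returns the picture (384x512x3 uint8, blue, green, red); there is no depth.
- robot.get_calibration(name): a dict with "vertical_fov" (degrees; the focal length in pixels is half the picture's height over the tangent of half this angle, whatever the lens; pixels are square), "cx", "cy" (the principal point, pixels), "k1" (the pictures are not rectified: a ray, as slopes to the right and down, at radius r is drawn at 1 + k1 r^2 times it, then the intrinsics apply), "rvec" (rotation vector, rad) and "tvec" (3), from world to camera coordinates, as OpenCV has them. Camera axes: x right, y down, z forward; pixel columns grow to the right and rows downward; lengths in m; the calibration is good to about 2 mm. A picture is of the moment at which its call begins: read the wrist's pose just before it. get_calibration takes no time and is no camera call; for the wrist camera it gives the pose at the moment of the call.
A pose or a line that the arm cannot do raises robot.IKError and nothing moves.
- robot.job_done(): hands the job in; it is judged then, once.
The state is a dict: "time": time; "q": joint angles; "qvel": joint speeds; "joint_torque": joint torques, N m; "tool_pos": TCP position; "tcp_rot": TCP orientation; "ft_force": force on the tool from outside, world axes, zero at the start; "torque": the same for the moment, N m; "gripper_width": finger opening in m; "gripper_force": force on a finger pad.
Only numpy, scipy, OpenCV 4.12 (cv2) and the standard library are available. Lean on these libraries where they do the work, as an engineer would, in place of code of your own. Each camera call takes 0.05 s, during which the arm holds its last target. There are 200 camera calls.

## Task

Tidy the bench: stand the lubricant bottle, the oil bottle, the jar and the small round tin on the row of rubber pads in order of height, one to a pad and centred on it, the tallest on the pad next to the big grease tub and the lowest on the pad at the far end. Keep them upright all the while, and leave the grease tub and the brown tub at the ends of the row where they are.

Things in the scene. Friction and masses are not known exactly. Their poses are not given: they have to be found in the camera images.
- lube_bottle: the tallest: slim lubricant bottle, blue and white, standing; 178 mm high, body 51 mm across up to 132 mm, above that a pale upright cap 26 mm across. Origin: centre of its foot, z up. About 0.26 kg; the cap is fixed and can be gripped
- oil_bottle: second tallest: cream squeeze bottle with a black nozzle cap, standing; 137 mm high, body 47 mm across up to 99 mm, above that the cap 29 mm across (tapering to the top). Origin: centre of its foot, z up. About 0.18 kg; the cap is fixed and can be gripped
- jar: third: small clear jar of metal parts with a white screw lid, standing; 82 mm high, 48 mm across (lid, from 65 mm up, 46 mm). Origin: centre of its foot, z up. About 0.12 kg; lid fixed
- tin: the lowest: small flat round tin with a white rim and dark lid, 57 mm across (55 mm in the lower half), 24 mm high. Origin: centre of its underside, z up. About 0.06 kg; lid fixed
- pad_a: black round rubber pad, 72 mm across and 3 mm thick, fixed on a 5 mm aluminium strip (its top is 8 mm above the bench). Origin: centre of its underside, z up. The four pads stand in one straight row in the order a, b, c, d, 85 mm from centre to centre; all look alike. This is one end of the row
- pad_b: black round rubber pad, 72 mm across and 3 mm thick, fixed on a 5 mm aluminium strip (its top is 8 mm above the bench). Origin: centre of its underside, z up. The four pads stand in one straight row in the order a, b, c, d, 85 mm from centre to centre; all look alike. This is next to pad a
- pad_c: black round rubber pad, 72 mm across and 3 mm thick, fixed on a 5 mm aluminium strip (its top is 8 mm above the bench). Origin: centre of its underside, z up. The four pads stand in one straight row in the order a, b, c, d, 85 mm from centre to centre; all look alike. This is next to pad d
- pad_d: black round rubber pad, 72 mm across and 3 mm thick, fixed on a 5 mm aluminium strip (its top is 8 mm above the bench). Origin: centre of its underside, z up. The four pads stand in one straight row in the order a, b, c, d, 85 mm from centre to centre; all look alike. This is the other end of the row
- grease_tub: big tub of grease with a tan lid, 107 mm across, 116 mm high, loose on the bench just beyond one end of the row of pads (either end), in line with it, its centre 109 mm from the last pad's centre. Origin: centre of its foot. Marks the tall end; stays where it is
- kraft_tub: brown cardboard tub with a dark lid, 65 mm across, 88 mm high, loose on the bench just beyond the other end of the row, in line with it, its centre 109 mm from the last pad's centre. Origin: centre of its foot. Stays where it is
Mind the look-alikes: they are no part of the job. Leave any pink, red or turquoise look-alike of the lube_bottle alone.

How it is judged (in metres and radians):
At the end, for the whole second after the job is handed in: Counted from the end where the grease tub stands, the four pads carry the lubricant bottle, the oil bottle, the jar and the tin; each stands upright (within 0.1 rad) and at rest on its pad, its centre within 15 mm of the pad's; the grease tub and the brown tub are within 30 mm of where they stood (((horizontal distance between grease_tub and pad_a below 0.17 m and horizontal distance between lube_bottle and pad_a below 0.015 m and z of lube_bottle in the frame of pad_a below 0.008 m and horizontal distance between oil_bottle and pad_b below 0.015 m and z of oil_bottle in the frame of pad_b below 0.008 m and horizontal distance between jar and pad_c below 0.015 m and z of jar in the frame of pad_c below 0.008 m and horizontal distance between tin and pad_d below 0.015 m and z of tin in the frame of pad_d below 0.008 m) or (horizontal distance between grease_tub and pad_d below 0.17 m and horizontal distance between lube_bottle and pad_d below 0.015 m and z of lube_bottle in the frame of pad_d below 0.008 m and horizontal distance between oil_bottle and pad_c below 0.015 m and z of oil_bottle in the frame of pad_c below 0.008 m and horizontal distance between jar and pad_b below 0.015 m and z of jar in the frame of pad_b below 0.008 m and horizontal distance between tin and pad_a below 0.015 m and z of tin in the frame of pad_a below 0.008 m)) and angle between each of lube_bottle, oil_bottle, jar, tin's own z axis and vertical below 0.1 rad and linear speed of each of lube_bottle, oil_bottle, jar, tin below 0.02 m/s and distance of each of grease_tub, kraft_tub from where it was at the start of the episode below 0.03 m); the robot touches nothing.
It fails at once if the lubricant bottle is tipped over (angle between lube_bottle's own z axis and vertical above 0.7 rad).
It fails at once if the oil bottle is tipped over (angle between oil_bottle's own z axis and vertical above 0.7 rad).
It fails at once if the jar is tipped over (angle between jar's own z axis and vertical above 0.7 rad).
It fails at once if the tin is tipped over (angle between tin's own z axis and vertical above 0.7 rad).
It fails at once if the grease tub or the brown tub is pushed away (distance of any of grease_tub, kraft_tub from where it was at the start of the episode above 0.03 m).
It also fails if it takes over 112 s, if anything falls off the work surface, if the arm or the gripper's body presses on something with over 40 N, if the wrist force passes 120 N, or if a joint passes its speed limit or range.

## Working session

There is one attempt and no reset: what is moved stays moved. The work goes in short steps, each a Python script; the robot and the scene stay as the last script left them, time stands still between calls to the robot, and variables do not carry over. Pictures are saved under pics/ and viewed, at most 14 in all, crops included, and the job is handed in when it is done.

```bash
ls; mkdir -p pics
python3 - <<'E'
from plant import robot
import cv2,numpy as np
for n in("top","side","wrist"):
    f=robot.grab_frame(n);cv2.imwrite(f"pics/{n}0.png",f);c=robot.get_calibration(n)
    print(n,{k:np.round(np.ravel(v),4).tolist() for k,v in c.items()})
    R=cv2.Rodrigues(np.array(c['rvec'],float))[0];print(-R.T@np.ravel(c['tvec']))
s=robot.observe();print(s['time'],s['tool_pos'],s['tcp_rot'],s['gripper_width'])
E
```

```text
pics
top {'vertical_fov': [44.8801], 'cx': [249.3779], 'cy': [183.5143], 'k1': [0.065], 'rvec': [2.1491, -2.1866, 0.1244], 'tvec': [-0.0176, 0.4974, 1.167]}
[ 0.36706956 -0.01840624  1.21425202]
side {'vertical_fov': [44.0055], 'cx': [247.2974], 'cy': [190.8386], 'k1': [-0.1545], 'rvec': [0.272, 2.8895, -1.0012], 'tvec': [0.4874, -0.0349, 1.491]}
[0.66971244 0.83906942 1.1442426 ]
wrist {'vertical_fov': [64.0314], 'cx': [253.3122], 'cy': [192.4966], 'k1': [-0.0534], 'rvec': [-2.4081, -1.589, -0.236], 'tvec': [-0.6, -0.0378, 0.3791]}
[0.16775182 0.58101614 0.37336959]
0.15 [0.23563568 0.55161284 0.30330168] [-1.79944906e+02 -1.32038980e-02  1.56865068e+02] 0.08560941493691238
```

View pics/top0.png

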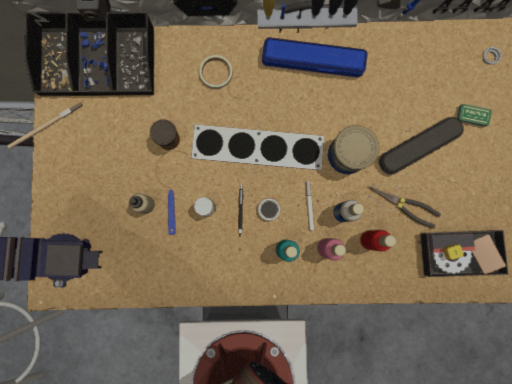

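View pics/side0.png

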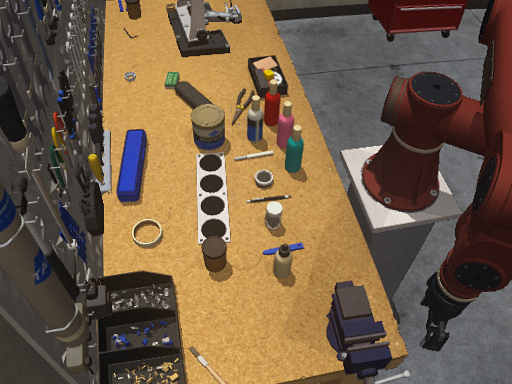

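The top view shows pads at about (210,142) to (306,151), the grease tub at (354,149) and the kraft tub at (164,135). The oil bottle is at (140,203), the jar at (204,206), the tin at (269,209) and the blue/white lube bottle at (348,211). The look-alikes are teal (288,250), pink (332,249) and red (377,240). The side view agrees.

Run:
```python
import cv2
a=cv2.imread('pics/top0.png')[115:270,125:395];cv2.imwrite('pics/topc.png',cv2.resize(a,None,fx=2.9,fy=2.9,interpolation=cv2.INTER_CUBIC))
a=cv2.imread('pics/side0.png')[85:285,180:315];cv2.imwrite('pics/sidec.png',cv2.resize(a,None,fx=3,fy=3,interpolation=cv2.INTER_CUBIC))
```

```text
(no output)
```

View pics/topc.png

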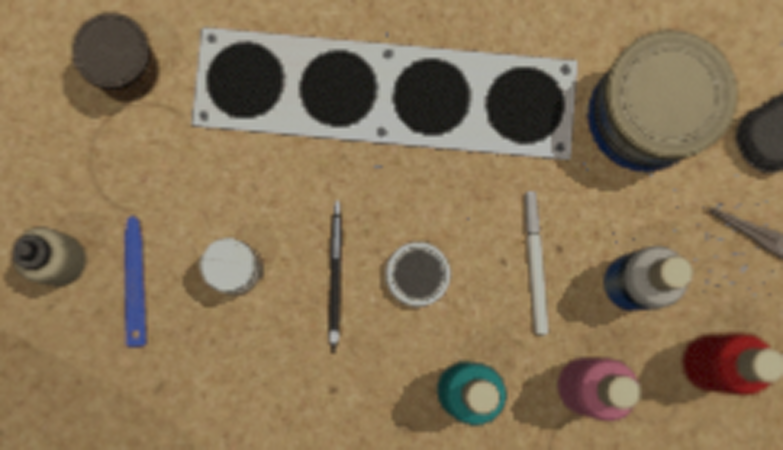

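View pics/sidec.png

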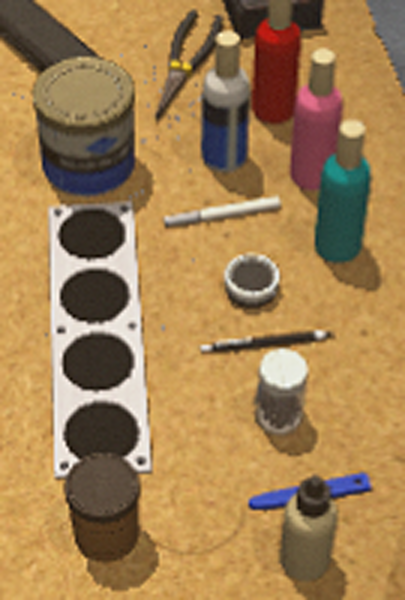

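The crops show dark pad discs on a white strip, with the kraft tub just hiding an edge of the left end pad in the side view. Cap tops in the full top image are roughly: lube (358,209), oil (136,201), jar lid (204,207), tin (269,209). I'll triangulate these.

```bash
cat > h.py <<'E'
import numpy as np, cv2
def K(c,h=384):
    f=h/2/np.tan(np.radians(float(c['vertical_fov']))/2)
    return np.array([[f,0,float(c['cx'])],[0,f,float(c['cy'])],[0,0,1]]),np.array([float(c['k1']),0,0,0])
def ray(c,p):
    k,d=K(c); n=cv2.undistortPoints(np.float64(p).reshape(1,1,2),k,d).ravel()
    R=cv2.Rodrigues(np.float64(c['rvec']))[0]; o=-R.T@np.ravel(c['tvec']); v=R.T@np.r_[n,1]
    return o,v/np.linalg.norm(v)
def plane(c,p,z):
    o,v=ray(c,p); return o+v*(z-o[2])/v[2]
def tri(*cp):  # least squares crossing of rays (cal,pixel)...; returns point, rms miss
    A=0;b=0;L=[]
    for c,p in cp:
        o,v=ray(c,p);P=np.eye(3)-np.outer(v,v);A=A+P;b=b+P@o;L.append((P,o))
    x=np.linalg.solve(A,b); return x,max(np.linalg.norm(P@(x-o)) for P,o in L)
def proj(c,X):
    k,d=K(c);return cv2.projectPoints(np.float64(X).reshape(1,1,3),np.float64(c['rvec']),np.float64(np.ravel(c['tvec'])),k,d)[0].ravel()
def blobs(mask,amin,amax,roi=None):
    out=[]
    for q in cv2.findContours(mask.astype(np.uint8),cv2.RETR_EXTERNAL,cv2.CHAIN_APPROX_NONE)[0]:
        a=cv2.contourArea(q)
        if amin<a<amax and len(q)>5:
            e=cv2.fitEllipse(q)
            if roi is None or (roi[0]<e[0][0]<roi[2] and roi[1]<e[0][1]<roi[3]): out.append((e,a))
    return sorted(out,key=lambda t:t[0][0][0])
E
python3 - <<'E'
from plant import robot
from h import *
t=cv2.imread('pics/top0.png');s=cv2.imread('pics/side0.png')
ct,cs=robot.get_calibration('top'),robot.get_calibration('side')
def show(n,m,*a):
    for e,ar in blobs(m,*a): print(n,np.round(e[0],1),np.round(e[1],1),ar)
def gs(i): h=cv2.cvtColor(i,cv2.COLOR_BGR2HSV).astype(int);return h[...,0],h[...,1],h[...,2]
th,ts,tv=gs(t);sh,ss,sv=gs(s)
show('pad top',tv<60,300,1200,(190,120,330,170))
show('pad side',sv<75,150,1500,(195,140,235,250))
show('white top',(tv>120)&(ts<50),80,1200,(190,190,290,230))
show('white side',(sv>130)&(ss<60),30,1500,(245,160,300,240))
show('oilcap top',tv<75,20,600,(125,190,150,215))
show('oilcap side',sv<90,20,600,(270,235,300,280))
for n,i,(x,y) in(('lubecap',t,(358,209)),('lubebody',t,(349,211)),('cork',t,(380,205)),('lube s',s,(255,98)),('cork s',s,(240,100)),('oilbody',t,(144,205)),('oilc',t,(136,201))):
    print(n,i[y,x])
E
```

```text
pad top [209.1 142.2] [24.4 24.7] 471.0
pad top [241.1 145.1] [24.4 24.5] 467.5
pad top [273.3 148. ] [24.3 24.6] 468.0
pad top [305.7 150.9] [24.4 25.4] 484.5
pad side [210.1 162.6] [15.4 20.4] 245.0
pad side [211.  183.2] [16.4 21.5] 275.0
pad side [212.  205.4] [17.4 22.4] 305.0
pad side [213.1 228.3] [17.2 24. ] 315.0
white top [203.1 205.9] [17.4 18.2] 245.5
white top [268.7 209.1] [20.9 21.3] 347.0
white side [263.6 176.6] [13.1 16.5] 48.0
white side [274.  207.7] [12.7 14.8] 145.5
oilcap top [135.7 201.8] [10.6 11.9] 96.5
oilcap side [288.4 249.4] [11.5 24.8] 105.5
lubecap [138 169 176]
lubebody [55 69 75]
cork [ 89 128 154]
lube s [159 216 232]
cork s [33 69 93]
oilbody [113 142 154]
oilc [22 26 27]
```

Run:
```python
from plant import robot
from h import *
ct,cs=robot.get_calibration('top'),robot.get_calibration('side')
r=lambda x:np.round(x,4)
P=[]
for a,b in(((209.1,142.2),(213.1,228.3)),((241.1,145.1),(212,205.4)),((273.3,148),(211,183.2)),((305.7,150.9),(210.1,162.6))):
    x,e=tri((ct,a),(cs,b));print('pad',r(x),r(e),r(plane(ct,a,.008)),r(plane(cs,b,.008)))
for n,a,b,z in(('tin',(268.7,209.1),(263.6,176.6),.024),('jar',(203.1,205.9),(274,207.7),.082),('oil',(135.7,201.8),(284.5,248),.13),('lube',(358.1,209.1),(256.3,98),.178),('grease',(355.5,147),(208,113),.116),('kraft',(163.8,132.5),(214,246),.088)):
    x,e=tri((ct,a),(cs,b));print(n,r(x),r(e),r(plane(ct,a,z)))
for p in((.50,-.1,.33),(.50,.13,.33)):
  for yaw in(85,90,95,-85):
    q=robot.ik(p,(180,0,yaw));print(p,yaw,None if q is None else r(q))
```

```text
pad [0.6109 0.0776 0.0079] 0.0006 [0.6103 0.0778 0.008 ] [0.6114 0.0774 0.008 ]
pad [ 0.6021 -0.0064  0.0048] 0.0003 [ 0.6012 -0.0063  0.008 ] [ 0.6026 -0.0041  0.008 ]
pad [ 0.5929 -0.0912  0.0052] 0.0003 [ 0.592  -0.0909  0.008 ] [ 0.5933 -0.089   0.008 ]
pad [ 0.5836 -0.1763  0.005 ] 0.0003 [ 0.5828 -0.1758  0.008 ] [ 0.5841 -0.1738  0.008 ]
tin [ 0.4309 -0.0747  0.0212] 0.0001 [ 0.4306 -0.0745  0.024 ]
jar [0.4384 0.088  0.079 ] 0.0001 [0.4381 0.0878 0.082 ]
oil [0.4486 0.2426 0.1166] 0.0001 [0.4475 0.2394 0.13  ]
lube [ 0.4187 -0.2668  0.1731] 0.0007 [ 0.4192 -0.2658  0.178 ]
grease [ 0.5696 -0.279   0.1242] 0.0004 [ 0.5707 -0.2808  0.116 ]
kraft [0.6212 0.1831 0.083 ] 0.0 [0.62   0.1823 0.088 ]
(0.5, -0.1, 0.33) 85 [-26.0341  -9.3404  -6.7358  92.6046   0.      68.9659]
(0.5, -0.1, 0.33) 90 [-26.0341  -9.3404  -6.7358  92.6046   0.      63.9659]
(0.5, -0.1, 0.33) 95 [-26.0341  -9.3404  -6.7358  92.6046   0.      58.9659]
(0.5, -0.1, 0.33) -85 [ -26.0341   -9.3404   -6.7358   92.6046    0.     -121.0341]
(0.5, 0.13, 0.33) 85 [ 4.58000e-02 -8.16870e+00 -5.67390e+00  9.24949e+01  0.00000e+00
  9.50458e+01]
(0.5, 0.13, 0.33) 90 [ 4.58000e-02 -8.16870e+00 -5.67390e+00  9.24949e+01  0.00000e+00
  9.00458e+01]
(0.5, 0.13, 0.33) 95 [ 4.58000e-02 -8.16870e+00 -5.67390e+00  9.24949e+01  0.00000e+00
  8.50458e+01]
(0.5, 0.13, 0.33) -85 [ 4.58000e-02 -8.16870e+00 -5.67390e+00  9.24949e+01  0.00000e+00
 -9.49542e+01]
```

Top+side rays cross within 1 mm, and the heights agree with the text. Next, a wrist look almost straight above the lube bottle and another over the oil bottle, to refine the positions of the tall caps.

Run:
```python
from plant import robot
from h import *
import json
yaw=83.8; d=np.array([np.cos(np.radians(yaw)),np.sin(np.radians(yaw))])
out=[]
for n,o in(('oil',(.4486,.2426)),('lube',(.4187,-.2668))):
    p=np.array(o)-.074*d
    robot.move_pose([*p,.36],[180,0,yaw]); robot.pause(.3)
    c=robot.get_calibration('wrist');f=robot.grab_frame('wrist')
    json.dump({k:np.ravel(v).tolist() if np.ndim(v) else float(v) for k,v in c.items()},open(f'pics/w_{n}.json','w'))
    cv2.imwrite(f'pics/w_{n}.png',f);out.append(f)
    z={'oil':.1166,'lube':.178}[n];print(n,proj(c,[*o,z]),ray(c,(c['cx'],c['cy'])),robot.observe()['time'])
cv2.imwrite('pics/w2.png',cv2.resize(np.hstack(out),(800,300)))
```

```text
oil [253.11759504 100.4743956 ] (array([0.44902748, 0.24359047, 0.42995433]), array([-0.03173002, -0.28975715, -0.9565741 ])) 2.1083
lube [252.46568683 100.73963483] (array([ 0.41950859, -0.26583653,  0.43010503]), array([-0.03152897, -0.28982897, -0.95655899])) 4.3083
```

View pics/w2.png

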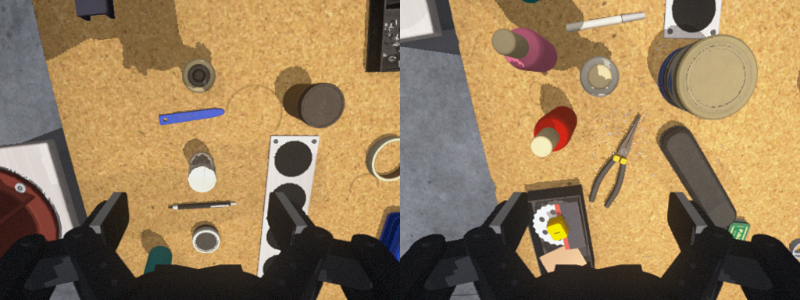

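The wrist views show the oil cap at about (255,96) and the lube cap at about (256,97) in full pixels, concentric with their bodies and 3–4 px from the prediction. I'll fit these precisely.

Run:
```python
import json
from h import *
o=[]
for n,zb,zc in(('oil',.099,.118),('lube',.132,.178)):
    f=cv2.imread(f'pics/w_{n}.png');c=json.load(open(f'pics/w_{n}.json'))
    h=cv2.cvtColor(f,cv2.COLOR_BGR2HSV).astype(int);g=f[60:135,215:300]
    roi=(235,75,275,120)
    m=(h[...,1]<105) if n=='oil' else (h[...,1]<60)
    for nm,mm,z in(('body',m,zb),('dark',h[...,2]<80,zc),('pale',(h[...,2]>190)&(h[...,1]<110),zc)):
        for e,a in blobs(mm,60,4000,roi): print(n,nm,np.round(e[0],1),np.round(e[1],1),a,np.round(plane(c,e[0],z),4))
    o.append(cv2.resize(g,(400,353),interpolation=cv2.INTER_CUBIC))
cv2.imwrite('pics/w3.png',np.hstack(o))
```

```text
oil body [253.9  96.3] [40.6 43. ] 1369.5 [0.4499 0.2466 0.099 ]
oil dark [253.8  96. ] [26.5 28.3] 570.5 [0.4497 0.2467 0.118 ]
lube body [254.7  97.6] [47.9 50.8] 1900.5 [ 0.4209 -0.2644  0.132 ]
lube pale [261.7  89.3] [16.9 25.2] 269.0 [ 0.4268 -0.2589  0.178 ]
```

View pics/w3.png

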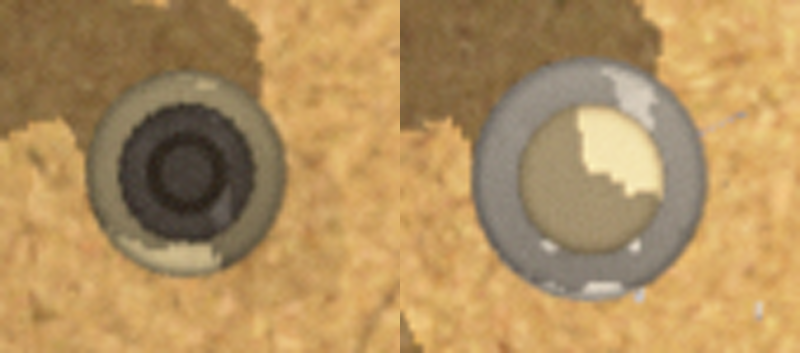

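Refined positions are oil (0.4498, 0.2465) and lube (0.4209, −0.2645). Starting with the lube bottle onto the pad next to the grease tub.

```bash
cat >> h.py <<'E'
YAW=83.8
PADS=dict(lube=(.5834,-.1748),oil=(.5926,-.0900),jar=(.6019,-.0052),tin=(.6111,.0796))
def pick_place(robot,name,xy,ztcp,opening,zup):
    """grasp at TCP height ztcp, carry at zup, set down on the pad"""
    T=lambda:round(robot.observe()['time'],1)
    p=PADS[name]
    robot.move_pose([*xy,zup],[180,0,YAW]); robot.set_gripper(opening)
    robot.line_to([*xy,ztcp+.03],vel=.2)
    if robot.line_to([*xy,ztcp],vel=.06,guard=8): print('contact going down',robot.observe()['tool_pos'])
    robot.set_gripper(0.0); s=robot.observe()
    print(name,'gripped width',s['gripper_width'],s['gripper_force'],T())
    robot.line_to([*xy,zup],vel=.15); robot.line_to([*p,zup],vel=.2)
    s=robot.observe(); print('carried',s['gripper_width'],s['ft_force'],s['tcp_rot'])
    robot.line_to([*p,ztcp+.018],vel=.15)
    hit=robot.line_to([*p,ztcp+.003],vel=.03,guard=5)
    z=robot.observe()['tool_pos'][2]; print('down',hit,'foot z',z-ztcp)
    robot.set_gripper(opening); robot.line_to([*p,zup],vel=.15); print('released',T())
E
python3 - <<'E'
from plant import robot
from h import *
pick_place(robot,'lube',(.4209,-.2645),.211,.06,.345)
for n in('top','side'): cv2.imwrite(f'pics/{n}1.png',robot.grab_frame(n))
a=cv2.imread('pics/top1.png')[110:290,120:400];b=cv2.imread('pics/side1.png')[60:290,170:330]
cv2.imwrite('pics/c1.png',np.hstack([cv2.resize(a,(467,300)),cv2.resize(b,(209,300))]))
E
```

```text
lube gripped width 0.02488783923190906 59.200571179389954 6.8
carried 0.025147486087368335 [ 1.35627101  0.07015335 -2.19258611] [-1.79968478e+02  6.03277619e-03  8.37797612e+01]
down True foot z 0.007796116632975497
released 11.7
```

View pics/c1.png

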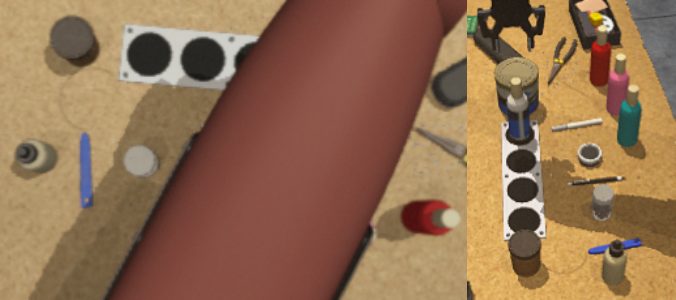

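The side view shows the lube bottle upright on the pad next to the grease tub (the arm blocks the top view). Oil is next; I'll also check jar and tin positions from the earlier oil wrist frame.

Run:
```python
import json
from plant import robot
from h import *
f=cv2.imread('pics/w_oil.png');c=json.load(open('pics/w_oil.json'));h=cv2.cvtColor(f,cv2.COLOR_BGR2HSV).astype(int)
for e,a in blobs((h[...,2]>110)&(h[...,1]<60),100,3000,(230,190,290,330)): print(np.round(e[0],1),np.round(e[1],1),a,np.round(plane(c,e[0],.082),4),np.round(plane(c,e[0],.024),4))
for e,a in blobs(h[...,2]<70,400,3000,(330,150,400,300)): print('pad',np.round(e[0],1),np.round(e[1],1),a,np.round(plane(c,e[0],.008),4))
pick_place(robot,'oil',(.4498,.2465),.177,.06,.31)
cv2.imwrite('pics/top2.png',robot.grab_frame('top'))
cv2.imwrite('pics/side2.png',robot.grab_frame('side'))
```

```text
[258.1 223. ] [32.4 50.7] 1016.0 [0.4392 0.0988 0.082 ] [0.4375 0.0747 0.024 ]
[263.6 308. ] [30.4 35.2] 839.5 [ 0.4338 -0.0253  0.082 ] [ 0.4312 -0.0701  0.024 ]
pad [374.9 202.8] [42.1 47.1] 1552.0 [0.6103 0.0809 0.008 ]
oil gripped width 0.027500817660250206 59.31350111961365 15.3
carried 0.02747525163907963 [ 0.73255948 -0.71296977 -2.19293141] [ 1.79995882e+02 -7.29693029e-03  8.38545035e+01]
down True foot z 0.007799951429081742
released 21.1
```

Run:
```python
from plant import robot
from h import *
print(robot.tip_reach)
pick_place(robot,'jar',(.4385,.0895),.105,.075,.27)
pick_place(robot,'tin',(.431,-.073),.0745,.083,.25)
robot.goto_joints([54.391,5.964,5.575,89.605,0,77.527])
for n in('top','side'): cv2.imwrite(f'pics/{n}3.png',robot.grab_frame(n))
a=cv2.imread('pics/top3.png')[100:280,140:400];b=cv2.imread('pics/side3.png')[75:290,170:330]
cv2.imwrite('pics/c3.png',np.hstack([cv2.resize(a,(505,350)),cv2.resize(b,(260,350))]))
print(robot.observe()['time'])
```

```text
0.0726
jar gripped width 0.04661264243089343 61.46279811859131 24.2
carried 0.046592184954843574 [ 0.15277348 -0.17136713 -0.317425  ] [-1.79962512e+02 -1.13500381e-02  8.38175619e+01]
down True foot z 0.008462084342287776
released 29.7
tin gripped width 0.055048561105414257 63.00902724266052 32.6
carried 0.054627601887059396 [ 0.07981739  0.21734051 -1.2726637 ] [-1.79978744e+02  9.51554122e-03  8.37772523e+01]
down True foot z 0.00891736143171891
released 38.5
40.8167
```

View pics/c3.png

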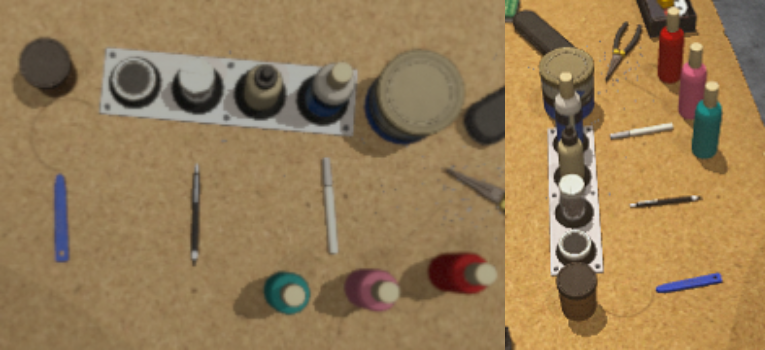

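All four stand upright on their pads in the right order, with tubs and look-alikes unmoved. A quick numeric check of the centring and tubs comes before hand-in.

Run:
```python
from plant import robot
from h import *
ct,cs=robot.get_calibration('top'),robot.get_calibration('side')
t=cv2.imread('pics/top3.png');s=cv2.imread('pics/side3.png');t0=cv2.imread('pics/top0.png')
H=lambda i:cv2.cvtColor(i,cv2.COLOR_BGR2HSV).astype(int)
h=H(t)
for e,a in blobs((h[...,2]>110)&(h[...,1]<50)&(cv2.erode((h[...,2]>0).astype(np.uint8),None)>0),60,800,(200,120,255,165)):
    print('top white',np.round(e[0],1),np.round(e[1],1),a,'tin',np.round(plane(ct,e[0],.032)-[*PADS['tin'],0],4),'jar',np.round(plane(ct,e[0],.09)-[*PADS['jar'],0],4))
for n,u,v,sc,z in(('oil',265,76,1.942,.135),('lube',341,75,1.942,.186)):
    p=(140+u/1.942,100+v/1.944);print(n,p,np.round(plane(ct,p,z)-[*PADS[n],0],4))
for n,r in(('kraft',(148,118,182,152)),('grease',(326,122,382,178))):
    a=np.float32(cv2.cvtColor(t0[r[1]:r[3],r[0]:r[2]],cv2.COLOR_BGR2GRAY));b=np.float32(cv2.cvtColor(t[r[1]:r[3],r[0]:r[2]],cv2.COLOR_BGR2GRAY))
    print(n,'shift px',cv2.phaseCorrelate(a,b))
```

```text
oil (276.4572605561277, 139.09465020576133) [-0.0031 -0.0012  0.135 ]
lube (315.5921730175077, 138.58024691358025) [-0.0048 -0.0008  0.186 ]
kraft shift px ((0.06230910338370066, -0.014638170667602424), 0.9990611164658157)
grease shift px ((0.04109243438809784, 0.025511326272717127), 1.0083000398344464)
```

Run:
```python
from plant import robot
from h import *
ct=robot.get_calibration('top')
d=[np.round(plane(ct,(140+u/1.942,100+v/1.944),z)-[*PADS[n],0],4)[:2] for n,u,v,z in(('tin',134,81,.032),('jar',196,77,.09))]
print(d)
if max(np.linalg.norm(x) for x in d)<.009: print(robot.job_done())
```

```text
[array([-0.0043, -0.0035]), array([-0.0029, -0.0017])]
the job is handed in; nothing more can be done
None
```

The job is handed in at about 41 s of the 112 s: the lube bottle, oil bottle, jar and tin stand upright on the pads in height order from the grease tub, each about 3 to 6 mm from its pad's centre by my top-view check, and the two tubs did not move.

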